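# Fit the drive spindle of a sample stage

### The job

Take the orange-handled spindle out of the blue rack and thread it down through the keyed upper ear of the grey stage bracket and on into the keyed brass hub below, feeling for the hub's slot by turning counter-clockwise (seen from above) with light pressure on the sprung hub, until the spindle is fully home with its flange flat on the ear; then let go. Be gentle: do not press hard on the bracket, never push the sprung hub down onto its stop nor force it round once the key has dropped in, and leave the sample disc, the brass reference, the jar and the brush where they are.

Things in the scene. Friction and masses are not known exactly. Their poses are not given: they have to be found in the camera images.
- spindle_grip (a point): Loose spindle standing upright in the rack, 138 mm tall, about 0.15 kg. Point: centre of its orange handle, a block 30 mm (x) by 14 mm (y) by 40 mm tall; grip it across the 14 mm sides from above. Under the handle is a steel flange 36 mm across and 5 mm thick, its top 20 mm below this point. z is up, along the shaft. Half a turn about z makes no difference.
- spindle_flange (a point): Centre of the flat underside of the spindle's flange, on the shaft's axis, 25 mm below spindle_grip; same axes. From here a round shaft, 12 mm in diameter, runs 93 mm down to the tip.
- spindle_tip (a point): Nose tip of the spindle, on its axis, 118 mm below spindle_grip; same axes. The last 8 mm are a cone that narrows to 5 mm. Above the cone, from 8 to 20 mm above the tip, a flat key crosses the shaft: 24 mm long along x, 5 mm thick along y.
- rack_top (a point): Fixed blue rack: a hollow square post, 44 mm outside, 28 mm inside, 102 mm tall, on a black foot 100 mm square. Point: centre of its open top, on which the spindle's flange rests at the start.
- bracket: Fixed grey C-shaped stage bracket with its column on the -x side; base 130 x 110 x 20 mm, highest point 125 mm. Origin on the table under the hole's axis. Under the ear, behind a 95 mm tall grey guard, lies the sprung brass hub on the same vertical axis: a block 50 x 40 x 16 mm, its top 65 mm below the ear's top at rest, with a hole like the ear's, its key slot 27 x 6.8 mm.
- ear_hole (a point): Centre of the hole in the bracket's aluminium upper ear, level with the ear's top, 125 mm above the table; ear 12 mm thick. The hole is 14 mm square, crossed by a slot 27 mm long along x and 8 mm wide along y: the spindle passes only with its key along this x axis (within about 0.1 rad). z is up. When the spindle is home its flange lies on this face, its key in the hub's slot.
- hub (a joint): How far the sprung brass hub is pressed down (m): 0 at rest, stop at 0.009. It yields from about 3 N, then 1 N more per mm (damped: press slowly). Its slot was left turned by an unknown 0.3 to 1.3 rad counter-clockwise (from above) from the ear's slot and is hidden; the hub is braked and must not be forced round. When the key meets the slot the hub springs back up: stop turning.
- sample_mid (a point): Bystander: loose steel sample disc, 38 mm across, 25 mm tall; its centre.
- reference_mid (a point): Bystander: loose brass reference cylinder, 40 mm across, 32 mm tall; its centre.
- jar_mid (a point): Bystander: loose small jar, 48 mm across, 70 mm tall; its centre.
- brush_mid (a point): Bystander: loose small brush lying flat; a point on it 10 mm above the table.
Things that resemble listed ones, but are neither listed nor needed, are in the scene too. There is more than one size of the part that bears spindle_grip; the job needs the smaller.

How it is judged:
On the way:
1. the spindle's nose has been threaded through the upper ear and lies in the gap below it, on the hole's axis, the spindle not yet home (z of spindle_tip in the frame of ear_hole below -0.03 m and z of spindle_flange in the frame of ear_hole above 0.01 m and horizontal distance between spindle_tip and ear_hole below 0.006 m), for 0.1 s.
At the end, for the whole second after the job is handed in: The spindle stands fully home in the bracket: flange underside within 3 mm of the ear's top and within 4 mm of the hole's axis, tip within 6 mm of that axis below the ear, tilted less than 0.06 rad, the hub sprung back up (pressed less than 2 mm) and at rest, the spindle let go (z of spindle_flange in the frame of ear_hole between -0.003 and 0.003 m and horizontal distance between spindle_flange and ear_hole below 0.004 m and horizontal distance between spindle_tip and ear_hole below 0.006 m and angle between spindle_grip's own z axis and vertical below 0.06 rad and value of joint hub below 0.002 m and velocity of joint hub below 0.01 m/s); the robot touches nothing.
It fails at once if the sprung hub is pushed down onto its stop (more than 8.5 mm) (value of joint hub above 0.0085 m).
It fails at once if the spindle is pressed on the bracket or its hub with more than 25 N (contact force between spindle and bracket above 25 N).
It fails at once if a bystander (sample disc, reference, jar or brush) is moved more than 15 mm (distance of any of sample_mid, reference_mid, jar_mid, brush_mid from where it was at the start of the episode above 0.015 m).
It also fails if it takes over 72 s, if anything falls off the work surface, if the arm or the gripper's body presses on something with over 40 N, if the wrist force passes 120 N, or if a joint passes its speed limit or range.

### The arm

A 7-joint arm with a two-finger parallel gripper is mounted at the origin on the work surface. World frame = base frame: x ahead of the robot, y to its left, z up, the work surface at z = 0. Lengths are in m, angles in rad, forces in N, time in s.
With the tool pointing down it reaches from about 0.425 to 0.925 m from the base axis. Payload 6.8 kg.
Tool frame: the origin (TCP) lies on the centre line of the jaws, within the pads' length; the fingertips stand 8 mm ahead of it and the grasp point (between the pads) lies 11 mm behind it; y points along the fingers, x is the direction in which the jaws open and shut, and the axes are right-handed (so a half turn about y gives the same grasp; the last joint's range is limited). The gripper opens to 85 mm and grips with 20 to 120 N. Pads are 22 mm wide; open, the fingers measure 114 mm over their backs; the gripper's body (76 mm by 85 mm) begins 54 mm behind the grasp point. The pads swing forward as they close: fully open they stand 13 mm farther back than shut.
Start: joints at [-1.227, 0.477, 0.022, 1.555, -0.011, 1.109, -0.083], TCP at [0.295, 0.607, 0.239] pointing down, gripper open.
Joint ranges: [-2.96, 2.96], [-0.34, 2.1], [-1.41, 1.46], [0.24, 2.44], [-1.37, 4.51], [0.17, 1.92], [-2.96, 2.96]. Speed limits (rad/s): [2.39, 2.39, 3.14, 3.14, 3.14, 3.14, 3.14].

### API

Orientations are given as a unit quaternion [w, x, y, z].
In Python, from bench import monitor, cams, ctrl gives the robot as it stands.
- The arm moves only by the tool play_rows, never from a script. Its argument "targets" is a list that holds one entry, the list of rows, each a list of 7 numbers: the turn, a rotation vector about the tool's x, y, z in units of 60 degrees (1.0 is 60 degrees), then the shift along the tool's x, y, z in units of 0.3 m (1.0 is 0.3 m), then the closure, from 0 (fully open) to 1 (shut). In form: [[[rx, ry, rz, tx, ty, tz, jaw], ...]]. A call has 1 to 12 rows; each row is the pose to reach, as a shift and turn from the pose commanded when the call began, along the tool's axes at that moment; what a row does not reach only later rows make up. A row lasts 1/10 s, in which the tool goes at most 50 mm and 8.59 degrees, less where a joint would pass 70% of its speed; a pose out of reach is approached as far as the arm can. A call with a number of a shift or a turn outside -1 to 1 is refused whole. A call with a gripper value outside its range is refused whole. The fingers move at their own pace and stop on an object; the grip force is fixed at half the most. Time passes only in rows, so rows that repeat a pose let the fingers close. It gives the time, the measured TCP pose, the force and the opening at its end, in the units of the state.
- monitor.get_state(): the state, without advancing time (a new reading comes with each control period).
- cams.camera(name): name is "scene" or "top" or "wrist"; returns a dict with "img" (420x560x3 uint8, red, green, blue), "z_map" (420x560 float32, m along the optical axis (not along the pixel's ray), 0 where there is no reading), "camera_matrix" (3x3 intrinsics, pixels), "k1" (the pictures are not rectified: a ray, as slopes to the right and down, at radius r is drawn at 1 + k1 r^2 times it, then the intrinsics apply), "pose" (4x4, takes a point from camera to world coordinates). Camera axes: x right, y down, z forward; pixel columns grow to the right and rows downward; lengths in m; the calibration is good to about 2 mm. A picture is of the moment at which its call begins.
- ctrl.job_done(): hands the job in, once; it reports no verdict.
The state is a dict: "clock": time; "joints": joint angles; "qvel": joint speeds; "joint_efforts": joint torques, N m; "ee_pos": TCP position; "tool_rot": TCP orientation; "contact_force": force on the tool from outside, world axes, zero at the start; "ft_torque": the same for the moment, N m; "finger_gap": finger opening in m.
Only numpy, scipy, OpenCV 4.12 (cv2) and the standard library are available. Lean on these libraries where they do the work, as an engineer would, in place of code of your own. Each camera call takes 0.05 s, during which the arm holds its last target. There are 200 camera calls.

## Working session

There is one attempt and no reset: what is moved stays moved. The work goes in short steps, Python scripts to look and compute and a tool call to move; the robot and the scene stay as the last step left them, time stands still between calls to the robot, and variables do not carry over. Pictures are saved under pics/ and viewed, about 8 in all and at most 12, crops included, and the job is handed in when it is done.

Besides the shell and the picture viewer there is one more tool, called after "Call:" by a JSON object that holds its "fn" and its "kwargs", one argument or row to a line. play_rows: Moves the arm, as the interface text tells. Shifts and turns lie within -1 to 1; 1 stands for 0.3 m of shift or 60 degrees of turn. Its arguments: {"type":"object","properties":{"targets":{"type":"array"}},"required":["targets"]}

```bash
mkdir -p pics; cat > h.py <<'E'
import numpy as np,cv2,pickle
from bench import monitor,cams,ctrl
def shot(n,f):
    c=cams.camera(n); pickle.dump(c,open(f'pics/{f}.pkl','wb')); cv2.imwrite(f'pics/{f}.png',c['img'][:,:,::-1]); return c
def ld(f): return pickle.load(open(f'pics/{f}.pkl','rb'))
def ray(c,u,v):
    K=np.array(c['camera_matrix']);k=c['k1']
    d=np.stack([(np.asarray(u,float)-K[0,2])/K[0,0],(np.asarray(v,float)-K[1,2])/K[1,1]],-1)
    s=d.copy()
    for _ in range(8): s=d/(1+k*(s**2).sum(-1,keepdims=True))
    return np.concatenate([s,np.ones(s.shape[:-1]+(1,))],-1)
def onz(c,u,v,z):
    T=np.array(c['pose']);r=ray(c,u,v)@T[:3,:3].T;o=T[:3,3]
    return o+r*((z-o[2])/r[...,2])[...,None]
def cloud(c):
    v,u=np.mgrid[:420,:560];T=np.array(c['pose']);r=ray(c,u,v)*c['z_map'][...,None]
    return r@T[:3,:3].T+T[:3,3]
E
python3 - <<'E'
from h import *
a=shot('scene','s1');b=shot('top','t1')
for c in(a,b): print(np.round(c['pose'],3).tolist(),np.round(c['camera_matrix'],1).tolist(),c['k1'])
cv2.imwrite('pics/both.png',np.vstack([a['img'],b['img']])[:,:,::-1])
print(monitor.get_state())
E
```

```text
[[-0.723, 0.578, -0.377, 0.952], [0.69, 0.613, -0.385, 0.404], [0.009, -0.539, -0.842, 1.062], [0.0, 0.0, 0.0, 1.0]] [[464.9, 0.0, 278.5], [0.0, 464.9, 209.3], [0.0, 0.0, 1.0]] -0.06572590020127178
[[-0.007, -0.999, 0.041, 0.493], [-1.0, 0.006, -0.006, -0.026], [0.006, -0.041, -0.999, 1.471], [0.0, 0.0, 0.0, 1.0]] [[523.4, 0.0, 273.9], [0.0, 523.4, 213.0], [0.0, 0.0, 1.0]] -0.1140483143642217
{'clock': 0.1, 'joints': array([-1.22709764,  0.47769699,  0.02232478,  1.55635162, -0.01148119,
        1.10931921, -0.08308827]), 'qvel': array([ 1.55798871e-04, -2.89920966e-03, -3.98841930e-05, -2.86455739e-03,
       -3.45688837e-04, -2.09226772e-03, -1.00641787e-03]), 'joint_efforts': array([ 4.61857664e-03, -5.97757423e+01,  1.61384247e+00, -2.81951559e+01,
        1.28715090e-02,  4.99189046e-03, -2.71537331e-06]), 'ee_pos': array([0.29446895, 0.60679666, 0.23843672]), 'tool_rot': array([-0.59893081,  0.59962376,  0.37485365, -0.37578979]), 'contact_force': array([ 0.15081553, -0.02664749,  0.15424225]), 'ft_torque': array([ 0.01243918, -0.02141538, -0.03063032]), 'finger_gap': 0.08543628680139634}
```

View pics/s1.png

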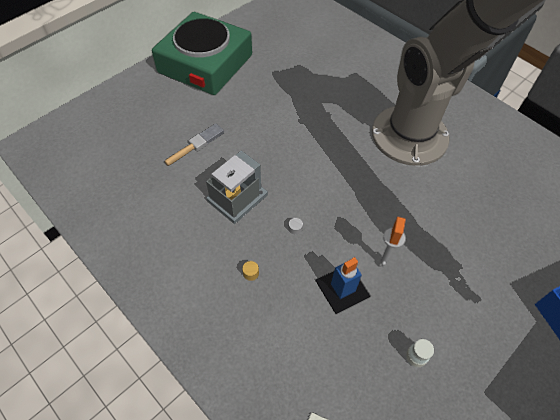

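View pics/t1.png

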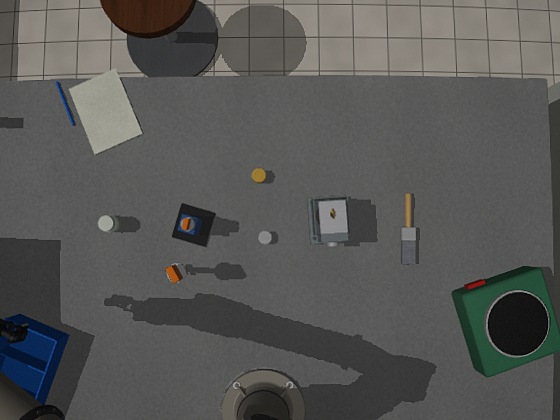

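The picture shows two orange-handled candidates: one in the blue rack (scene 348,267; top 188,225) and a larger free-standing one (scene 397,232; top 175,272). I choose the one in the rack. The bracket ear is at scene (232,173) and top (333,213). Next I'll measure these and check them in a crop.

```bash
python3 - <<'E'
from h import *
t=ld('t1');s=ld('s1')
for nm,c,box in(('t',t,[(150,200,70,90),(300,190,60,60)]),('s',s,[(320,210,100,100),(195,145,80,80)])):
    P=cloud(c);hsv=cv2.cvtColor(c['img'],cv2.COLOR_RGB2HSV)
    m=cv2.inRange(hsv,(4,150,110),(16,255,255))
    n,l,st,ce=cv2.connectedComponentsWithStats(m)
    for i in range(1,n):
        if st[i,4]<25: continue
        p=P[l==i];zt=np.percentile(p[:,2],90)
        q=p[p[:,2]>zt-.006]
        r=cv2.minAreaRect((q[:,:2]*1000).astype(np.float32))
        print(nm,'orange',ce[i].round(1),st[i,4],'zmax',zt.round(4),'xy',q[:,:2].mean(0).round(4),'rect',np.round(r[0],1),np.round(r[1],1),round(r[2],1))
    x0,y0,w,h=box[1]
    sub=np.zeros((420,560),bool);sub[y0:y0+h,x0:x0+w]=1
    e=sub&(abs(P[...,2]-.125)<.006);p=P[e]
    r=cv2.minAreaRect((p[:,:2]*1000).astype(np.float32));print(nm,'ear z',np.median(p[:,2]).round(4),e.sum(),np.round(r[0],1),np.round(r[1],1),round(r[2],1))
crop=lambda c,x,y:cv2.resize(c['img'][y:y+75,x:x+100],(400,300),interpolation=cv2.INTER_CUBIC)
a=np.vstack([np.hstack([crop(t,150,200),crop(t,290,180)]),np.hstack([crop(s,320,215),crop(s,190,140)])])
cv2.imwrite('pics/crop1.png',a[:,:,::-1])
print(onz(t,333.,213.,.125),onz(s,231.5,172.5,.125))
E
```

```text
t orange [184.8 223.5] 54 zmax 0.1503 xy [0.5225 0.1917] rect [522.6 191.6] [11.9 26.8] 78.2
t orange [171.8 274.1] 117 zmax 0.1951 xy [0.3991 0.2137] rect [452.2 103.9] [ 39.5 269.7] 25.8
t ear z 0.1248 1032 [ 527.2 -186.6] [103.5  71.3] 3.7
s orange [398.  229.7] 220 zmax 0.1937 xy [0.4035 0.2202] rect [662.3 312.6] [607.5  22.3] 19.6
s orange [350.7 264.5] 126 zmax 0.1495 xy [0.5286 0.1974] rect [734.  290.3] [491.5  25.7] 24.5
s ear z 0.126 965 [ 529.  -185.9] [107.5  73.6] 4.1
[ 0.54732814 -0.18711778  0.125     ] [ 0.54275491 -0.18476608  0.125     ]
```

View pics/crop1.png

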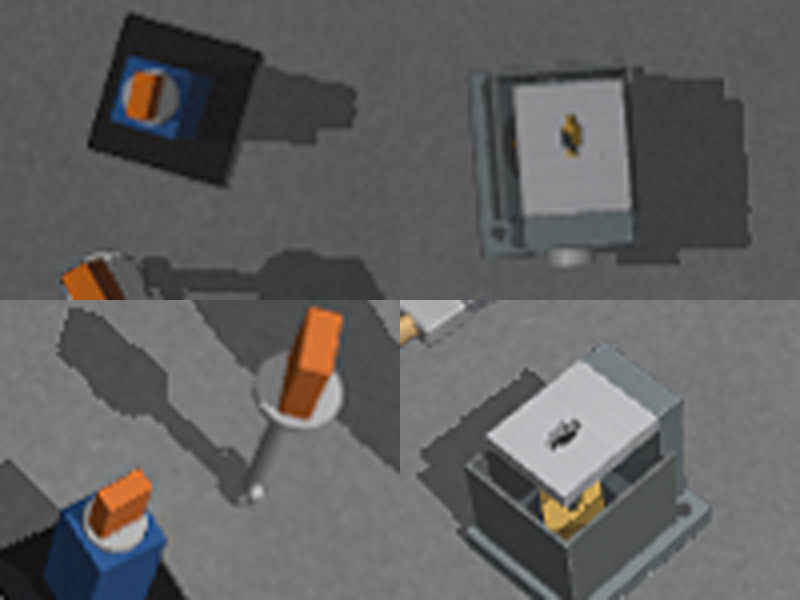

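The crop confirms the choice. The rack spindle's handle top is at 0.150 m against an expected 0.147 m. The other spindle is larger, with its top at 0.195 m. The ear's slot runs roughly along world x, and its column faces the robot. I'll plan the first move to a pose above the rack.

```bash
cat >> h.py <<'E'
from scipy.spatial.transform import Rotation as Rn
def tool(st): 
    q=np.array(st['tool_rot']);return Rn.from_quat([*q[1:],q[0]]).as_matrix()
def down(a): # tool y down, x at world azimuth a (deg)
    x=np.array([np.cos(np.radians(a)),np.sin(np.radians(a)),0]);y=np.array([0,0,-1.]);return np.stack([x,y,np.cross(x,y)],1)
def plan(p,a,R0=None,p0=None):
    st=monitor.get_state();R=tool(st) if R0 is None else R0;p0=np.array(st['ee_pos']) if p0 is None else np.array(p0)
    rv=Rn.from_matrix(R.T@down(a)).as_rotvec(degrees=True)/60
    return np.round(np.r_[rv,R.T@(np.array(p)-p0)/.3],4)
E
python3 - <<'E'
from h import *
st=monitor.get_state();R=tool(st);print(R.round(3),'x az',np.degrees(np.arctan2(R[1,0],R[0,0])))
t=ld('t1');P=cloud(t);hsv=cv2.cvtColor(t['img'],cv2.COLOR_RGB2HSV)
m=cv2.inRange(hsv,(4,150,110),(16,255,255))>0;m[250:]=0;m&=P[...,2]>.142
q=P[m][:,:2];w,V=np.linalg.eigh(np.cov(q.T));print('handle long az',np.degrees(np.arctan2(V[1,1],V[0,1])),np.sqrt(w*12))
v,u=np.nonzero(m);print('ray@.147',onz(t,u,v,.147).mean(0))
# rack foot
k=(hsv[...,2]<40);k[:195]=0;k[250:]=0;k[:,:165]=0;k[:,225:]=0
v,u=np.nonzero(k);print('foot',[np.round(x,2) for x in cv2.minAreaRect((onz(t,u,v,.01)[:,:2]*1000).astype(np.float32))])
for a in(-102,-90,-78,78,90,102):print(a,plan((.52,.19,.29),a))
E
```

```text
[[ 0.437 -0.001 -0.9  ]
 [ 0.9   -0.002  0.437]
 [-0.002 -1.    -0.   ]] x az 64.11704647420639
handle long az 167.91012235296856 [0.01286568 0.02852469]
ray@.147 [0.52235765 0.19152035 0.147     ]
foot [array([522.4 , 190.76]), array([98.01, 97.23]), np.float64(73.42)]
-102 [ 2.3000e-03  2.7686e+00 -1.0000e-04 -9.2210e-01 -1.7020e-01 -1.2829e+00]
-90 [ 2.1000e-03  2.5686e+00 -3.0000e-04 -9.2210e-01 -1.7020e-01 -1.2829e+00]
-78 [ 2.0000e-03  2.3686e+00 -5.0000e-04 -9.2210e-01 -1.7020e-01 -1.2829e+00]
78 [-1.0000e-04 -2.3140e-01 -1.6000e-03 -9.2210e-01 -1.7020e-01 -1.2829e+00]
90 [-2.0000e-04 -4.3140e-01 -1.6000e-03 -9.2210e-01 -1.7020e-01 -1.2829e+00]
102 [-4.0000e-04 -6.3140e-01 -1.6000e-03 -9.2210e-01 -1.7020e-01 -1.2829e+00]
```

Call:
{"fn": "play_rows", "kwargs": {
  "targets": [
    [[0,-0.115,0,-0.461,-0.17,-0.641,0],[0,-0.115,0,-0.461,-0.17,-0.641,0],[0,-0.115,0,-0.461,-0.17,-0.641,0],[0,-0.115,0,-0.461,-0.17,-0.641,0],[0,-0.115,0,-0.461,-0.17,-0.641,0],[0,-0.115,0,-0.461,-0.17,-0.641,0],[0,-0.115,0,-0.461,-0.17,-0.641,0]]
  ]
}}

```text
clock: 0.8
ee_pos: [0.4079, 0.398, 0.2904]
tool_rot: [0.576, -0.576, -0.41, 0.41]
contact_force: [-1.1, 1.0, -0.0]
finger_gap: 0.0855
```

```bash
python3 - <<'E'
from h import *
print(monitor.get_state()['ee_pos'],plan((.522,.191,.26),78))
E
```

```text
[0.40785385 0.39797116 0.29043362] [-1.000e-04 -1.188e-01  3.000e-04 -5.271e-01  1.013e-01 -5.856e-01]
```

Call:
{"fn": "play_rows", "kwargs": {
  "targets": [
    [[0,-0.119,0,-0.527,0.0,-0.586,0],[0,-0.119,0,-0.527,0.0,-0.586,0],[0,-0.119,0,-0.527,0.0,-0.586,0],[0,-0.119,0,-0.527,0.0,-0.586,0],[0,-0.119,0,-0.527,0.1,-0.586,0],[0,-0.119,0,-0.527,0.1,-0.586,0],[0,-0.119,0,-0.527,0.1,-0.586,0],[0,-0.119,0,-0.527,0.1,-0.586,0]]
  ]
}}

```text
clock: 1.6
ee_pos: [0.5214, 0.1949, 0.2602]
tool_rot: [0.548, -0.548, -0.447, 0.447]
contact_force: [0.7, 1.0, 0.2]
finger_gap: 0.0856
```

```bash
python3 - <<'E'
from h import *
c=shot('wrist','w1');P=cloud(c);st=monitor.get_state()
T=np.array(c['pose']);print('cam',T[:3,3],T[:3,2])
hsv=cv2.cvtColor(c['img'],cv2.COLOR_RGB2HSV)
m=cv2.inRange(hsv,(4,150,90),(16,255,255))>0
near=m&(np.hypot(P[...,0]-.522,P[...,1]-.191)<.04)
print(near.sum(),np.percentile(P[near][:,2],[5,50,95]))
v,u=np.nonzero(near&(P[...,2]>.143));q=onz(c,u,v,.147)[:,:2]
r=cv2.minAreaRect((q*1000).astype(np.float32));print('top rect',r,'mean',q.mean(0))
w,V=np.linalg.eigh(np.cov(q.T));print('az',np.degrees(np.arctan2(V[1,1],V[0,1])))
print(st['ee_pos'],tool(st).round(3).tolist())
E
```

```text
cam [0.44135964 0.21137122 0.39443838] [ 0.31307511 -0.06396124 -0.94757213]
681 [0.11881703 0.14624763 0.14750023]
top rect ((521.373779296875, 193.79452514648438), (13.064902305603027, 29.45388412475586), 77.82623291015625) mean [0.52095644 0.19363217]
az 167.31605015116392
[0.52150385 0.19490116 0.26051988] [[0.201, 0.0, -0.979], [0.979, 0.001, 0.201], [0.001, -1.0, 0.0]]
```

View pics/w1.png

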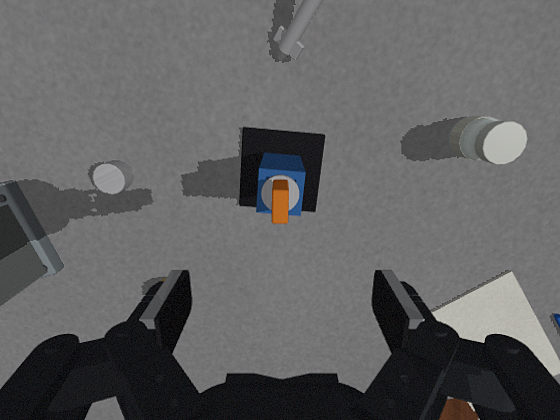

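The wrist view shows the rack spindle's handle at (280,200). Measured, its centre is (0.521, 0.194) and its long axis is at −12.5°. The jaws are aligned with it, so I'll lower in two steps, checking the lateral position partway.

Call:
{"fn": "play_rows", "kwargs": {
  "targets": [
    [[0,0,0,0,0.1,0,0],[0,0,0,0,0.2,0,0],[0,0,0,0,0.25,0,0],[0,0,0,0,0.25,0,0],[0,0,0,0,0.25,0,0]]
  ]
}}

```text
clock: 2.15
ee_pos: [0.5222, 0.1937, 0.1861]
tool_rot: [0.549, -0.548, -0.447, 0.446]
contact_force: [0.8, 1.1, 0.2]
finger_gap: 0.0853
```

```bash
python3 - <<'E'
from h import *
print(monitor.get_state()['ee_pos'],plan((.5213,.1934,.121),77.6))
E
```

```text
[0.52217093 0.19369837 0.18605381] [ 0.0005  0.0112  0.0008 -0.0017  0.2168  0.0027]
```

Call:
{"fn": "play_rows", "kwargs": {
  "targets": [
    [[0,0.011,0,-0.002,0.1,0.002,0],[0,0.011,0,-0.002,0.17,0.002,0],[0,0.011,0,-0.002,0.217,0.002,0],[0,0.011,0,-0.002,0.217,0.002,0],[0,0.011,0,-0.002,0.217,0.002,1],[0,0.011,0,-0.002,0.217,0.002,1],[0,0.011,0,-0.002,0.217,0.002,1],[0,0.011,0,-0.002,0.217,0.002,1],[0,0.011,0,-0.002,0.217,0.002,1],[0,0.011,0,-0.002,0.217,0.002,1],[0,0.011,0,-0.002,0.217,0.002,1],[0,0.011,0,-0.002,0.217,0.002,1]]
  ]
}}

```text
clock: 3.35
ee_pos: [0.5217, 0.1919, 0.1207]
tool_rot: [-0.551, 0.552, 0.443, -0.442]
contact_force: [-1.3, -0.0, 6.3]
finger_gap: 0.0131
```

Call:
{"fn": "play_rows", "kwargs": {
  "targets": [
    [[0,0,0,0,-0.03,0,1],[0,0,0,0,-0.1,0,1],[0,0,0,0,-0.2,0,1],[0,0,0,0,-0.3,0,1],[0,0,0,0,-0.4,0,1],[0,0,0,0,-0.5,0,1],[0,0,0,0,-0.6,0,1],[0,0,0,0,-0.6,0,1],[0,0,0,0,-0.6,0,1]]
  ]
}}

```text
clock: 4.25
ee_pos: [0.5212, 0.1916, 0.3003]
tool_rot: [0.552, -0.551, -0.443, 0.442]
contact_force: [-0.2, 0.2, -1.9]
finger_gap: 0.0133
```

```bash
python3 - <<'E'
from h import *
t=ld('t1');s=ld('s1')
for nm,c,(x0,y0,w,h) in(('t',t,(300,190,60,60)),('s',s,(195,145,80,80))):
    P=cloud(c);hsv=cv2.cvtColor(c['img'],cv2.COLOR_RGB2HSV);g=cv2.cvtColor(c['img'],cv2.COLOR_RGB2GRAY)
    sub=np.zeros((420,560),np.uint8);sub[y0:y0+h,x0:x0+w]=1
    e=((g>140)&(hsv[...,1]<40)&(sub>0)&(P[...,2]>.118)).astype(np.uint8)
    n,l,st,ce=cv2.connectedComponentsWithStats(e);i=1+st[1:,4].argmax();l=(l==i).astype(np.uint8)
    cs,_=cv2.findContours(l,cv2.RETR_CCOMP,cv2.CHAIN_APPROX_NONE)
    k=max(cs,key=cv2.contourArea)[:,0]
    q=onz(c,k[:,0],k[:,1],.125)[:,:2]*1000;r=cv2.minAreaRect(q.astype(np.float32));print(nm,'ear',np.round(r[0],1),np.round(r[1],1),round(r[2],2))
    fill=np.zeros_like(l);cv2.drawContours(fill,[k[:,None]],-1,1,-1);fill=cv2.erode(fill,np.ones((5,5)))
    hole=(fill>0)&(l==0);v,u=np.nonzero(hole);q=onz(c,u,v,.125)[:,:2]
    ww,V=np.linalg.eigh(np.cov(q.T));print('hole',u.mean(),v.mean(),len(u),q.mean(0).round(4),'rect',[np.round(x,1) for x in cv2.minAreaRect((q*1000).astype(np.float32))],'az',np.degrees(np.arctan2(V[1,1],V[0,1])))
print(monitor.get_state()['ee_pos'],plan((.45,-.187,.3),94),plan((.55,-.187,.3),94))
E
```

```text
t ear [ 538.2 -186.7] [79.6 66.5] 3.71
hole 335.4714285714286 215.4607142857143 280 [ 0.5409 -0.1935] rect [array([ 538.2, -187. ]), array([68.5, 54.8]), np.float64(3.8)] az -166.99900347432168
s ear [ 537.6 -185.3] [84.5 70.9] 4.29
hole 230.58333333333334 173.33333333333334 36 [ 0.5461 -0.1844] rect [array([ 545.8, -184.2]), array([26. , 12.1]), np.float64(9.9)] az -170.8877141131668
[0.52119745 0.1916155  0.30034194] [ 3.0000e-04 -2.7520e-01  3.0000e-04 -1.2835e+00  7.0000e-04 -4.1700e-02] [ 3.0000e-04 -2.7520e-01  3.0000e-04 -1.2113e+00  8.0000e-04 -3.6710e-01]
```

Call:
{"fn": "play_rows", "kwargs": {
  "targets": [
    [[0,-0.1,0,-0.6,0,-0.25,1],[0,-0.1,0,-0.6,0,-0.25,1],[0,-0.137,0,-0.6,0,-0.25,1],[0,-0.137,0,-0.6,0,-0.25,1],[0,-0.137,0,-0.6,0,-0.25,1],[0,-0.137,0,-0.6,0,-0.25,1]]
  ]
}}

```text
clock: 4.85
ee_pos: [0.5546, -0.0016, 0.2984]
tool_rot: [0.52, -0.518, -0.479, 0.481]
contact_force: [-0.4, 1.1, -2.2]
finger_gap: 0.0131
```

```bash
python3 - <<'E'
from h import *
print(monitor.get_state()['ee_pos'],plan((.605,-.186,.31),94))
E
```

```text
[ 0.55462784 -0.00161447  0.29842405] [-3.200e-03 -1.412e-01 -5.000e-04 -5.997e-01 -3.880e-02 -2.152e-01]
```

Call:
{"fn": "play_rows", "kwargs": {
  "targets": [
    [[0,-0.141,0,-0.6,-0.035,-0.215,1],[0,-0.141,0,-0.6,-0.035,-0.215,1],[0,-0.141,0,-0.6,-0.035,-0.215,1],[0,-0.141,0,-0.6,-0.035,-0.215,1],[0,-0.141,0,-0.6,-0.035,-0.215,1],[0,-0.141,0,-0.6,-0.035,-0.215,1],[0,-0.141,0,-0.6,-0.035,-0.215,1],[0,-0.141,0,-0.6,-0.035,-0.215,1]]
  ]
}}

```text
clock: 5.65
ee_pos: [0.6066, -0.1818, 0.3101]
tool_rot: [-0.481, 0.48, 0.519, -0.519]
contact_force: [0.4, -0.3, -1.8]
finger_gap: 0.0129
```

```bash
python3 - <<'E'
from h import *
st=monitor.get_state();print(st['ee_pos'],tool(st).round(4).tolist())
a=shot('wrist','w2')['img'];b=shot('scene','s2')['img']
T=np.array(ld('w2')['pose']);print(T.round(4).tolist())
cv2.imwrite('pics/v2.png',np.hstack([a,cv2.resize(b[60:270,150:290],(280,420),interpolation=cv2.INTER_CUBIC)])[:,:800,::-1])
E
```

```text
[ 0.60661573 -0.18184178  0.31012469] [[-0.0763, -0.0009, -0.9971], [0.9971, 0.0013, -0.0763], [0.0014, -1.0, 0.0008]]
[[-0.0765, 0.9449, 0.3183, 0.5252], [0.9971, 0.0721, 0.0256, -0.1883], [0.0013, 0.3194, -0.9476, 0.4443], [0.0, 0.0, 0.0, 1.0]]
```

View pics/v2.png

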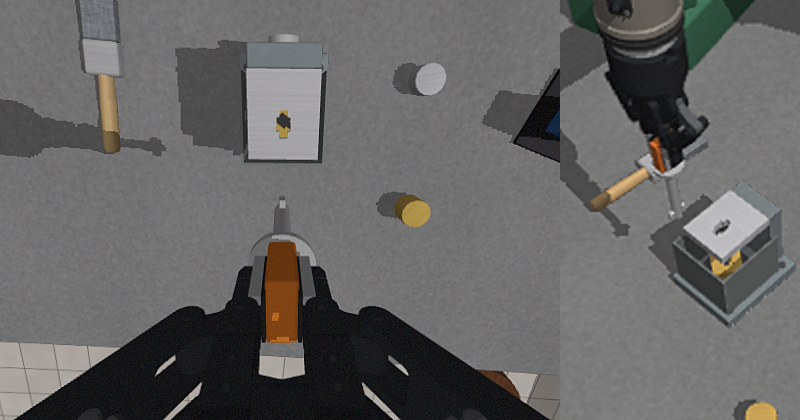

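The wrist view shows the ear hole at (284,124) and the spindle's nose at (283,200). I'll measure both in this view.

```bash
cat >> h.py <<'E'
def ear(c,near=(.545,-.186),zt=.125):
    P=cloud(c);g=cv2.cvtColor(c['img'],cv2.COLOR_RGB2GRAY);hsv=cv2.cvtColor(c['img'],cv2.COLOR_RGB2HSV)
    m=((g>145)&(hsv[...,1]<40)&(abs(P[...,2]-zt)<.008)&(np.hypot(P[...,0]-near[0],P[...,1]-near[1])<.08)).astype(np.uint8)
    cs,h=cv2.findContours(m,cv2.RETR_CCOMP,cv2.CHAIN_APPROX_NONE)
    k=max(range(len(cs)),key=lambda i:cv2.contourArea(cs[i]));o=cs[k][:,0]
    r=cv2.minAreaRect((onz(c,o[:,0],o[:,1],zt)[:,:2]*1000).astype(np.float32));print('ear',[np.round(x,1) for x in r])
    for i in range(len(cs)):
        if h[0][i][3]==k and cv2.contourArea(cs[i])>30:
            q=cs[i][:,0];w=onz(c,q[:,0],q[:,1],zt)[:,:2]*1000;r=cv2.minAreaRect(w.astype(np.float32))
            print('hole px',q.mean(0).round(1),cv2.contourArea(cs[i]),[np.round(x,1) for x in r])
E
python3 - <<'E'
from h import *
c=ld('w2');P=cloud(c);ear(c)
for (u,v) in((282,197),(282,200),(282,205)):print(u,v,P[v,u].round(4),c['img'][v,u])
g=cv2.cvtColor(c['img'],cv2.COLOR_RGB2GRAY)
z=P[...,2];m=(z>.17)&(z<.25);m[:190]=0;m[230:]=0;m[:,:265]=0;m[:,300:]=0
for v in range(192,226,3):
    u=np.nonzero(m[v])[0]
    if len(u):print(v,u.min(),u.max(),onz(c,np.array([u.mean()]),np.array([v*1.]),.198).round(4)[0],z[v,u].mean().round(4))
E
```

```text
ear [array([ 538.1, -185.2]), array([83.1, 69.5]), np.float64(3.8)]
hole px [282.8 123.9] 392.0 [array([ 546.3, -184.7]), array([28.3, 15.7]), np.float64(4.4)]
282 197 [ 0.5952 -0.1822  0.2091] [78 74 75]
282 200 [ 0.5949 -0.1823  0.2178] [122 122 122]
282 205 [ 0.5987 -0.182   0.2183] [154 153 154]
198 279 285 [ 0.5993 -0.1819  0.198 ] 0.2115
201 279 285 [ 0.6019 -0.1817  0.198 ] 0.2176
204 279 285 [ 0.6044 -0.1815  0.198 ] 0.2178
207 276 288 [ 0.607  -0.1813  0.198 ] 0.2145
210 275 289 [ 0.6096 -0.1811  0.198 ] 0.2197
213 275 289 [ 0.6122 -0.1809  0.198 ] 0.2263
216 274 289 [ 0.6149 -0.1811  0.198 ] 0.2322
219 274 289 [ 0.6175 -0.1809  0.198 ] 0.2386
222 274 290 [ 0.6201 -0.1802  0.198 ] 0.244
225 274 290 [ 0.6228 -0.18    0.198 ] 0.2465
```

Hole centre is (0.5463, −0.1847), its slot az about 4.1°, and the measured hole size is 28×16 mm with the pad edges included. The spindle axis sits about (0.4, 0.5) mm from the TCP, with the nose at TCP − 0.112 m. I'll move over the hole.

Call:
{"fn": "play_rows", "kwargs": {
  "targets": [
    [[0,0,0,0.004,0,0.1,1],[0,0,0,0.004,0,0.203,1],[0,0,0,0.004,0.06,0.203,1],[0,0,0,0.004,0.12,0.203,1],[0,0,0,0.004,0.17,0.203,1],[0,0,0,0.004,0.17,0.203,1],[0,0,0,0.004,0.17,0.203,1],[0,0,0,0.004,0.17,0.203,1],[0,0,0,0.004,0.17,0.203,1]]
  ]
}}

```text
clock: 6.65
ee_pos: [0.5462, -0.1879, 0.2607]
tool_rot: [-0.481, 0.482, 0.518, -0.518]
contact_force: [0.3, -0.2, -1.2]
finger_gap: 0.013
```

```bash
python3 - <<'E'
from h import *
s=shot('scene','s3');w=shot('wrist','w3');st=monitor.get_state()
R=tool(st);print(st['ee_pos'],R.round(4).tolist(),plan((.5459,-.1852,.243),94.1))
a=cv2.resize(s['img'][125:200,200:270],(560,600),interpolation=cv2.INTER_CUBIC)
b=cv2.resize(w['img'][140:260,255:305],(240,600),interpolation=cv2.INTER_CUBIC)
cv2.imwrite('pics/v3.png',np.hstack([a,b])[:,:,::-1])
E
```

```text
[ 0.5460342  -0.18786771  0.26035743] [[-0.0728, 0.0012, -0.9973], [0.9973, -0.0002, -0.0728], [-0.0002, -1.0, -0.0011]] [ 0.0011  0.0012 -0.0002  0.0089  0.0579 -0.0001]
```

View pics/v3.png

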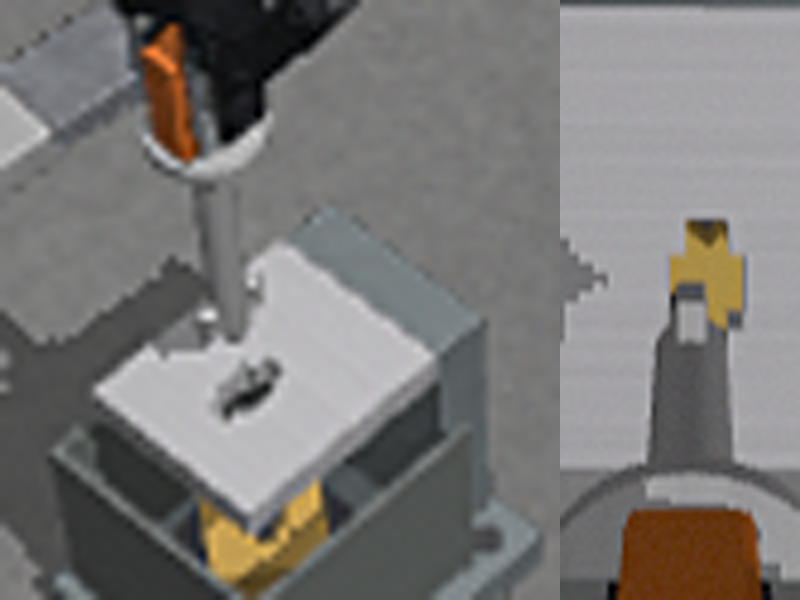

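```bash
python3 - <<'E'
from h import *
s=ld('s3');w=ld('w3')
print('scene tip',onz(s,229.3,166.8,.1485),'hole',onz(s,231.,173.4,.125))
P=cloud(w);z=P[...,2];m=(z>.152)&(z<.26);m[:,:265]=0;m[:,300:]=0;m[232:]=0
for v in range(195,236,3):
    u=np.nonzero(m[v])[0]
    if len(u):print(v,u.min(),u.max(),P[v,u].mean(0).round(4))
# hole straddling edges: gold/dark pixels columns
hsv=cv2.cvtColor(w['img'],cv2.COLOR_RGB2HSV);y=(hsv[...,1]>80)&(hsv[...,0]>12)&(hsv[...,0]<30);y[:180]=0;y[215:]=0;y[:,:270]=0;y[:,300:]=0
for v in range(183,208,2):
    u=np.nonzero(y[v])[0]
    if len(u):print('gold',v,u.min(),u.max(),onz(w,np.array([u.min()-.5,u.max()+.5]),np.array([v,v]),.125)[:,:2].round(4).tolist())
E
```

```text
scene tip [ 0.54550102 -0.18719681  0.1485    ] hole [ 0.5455127  -0.18347211  0.125     ]
198 279 285 [ 0.535  -0.1884  0.1617]
201 279 285 [ 0.5354 -0.1883  0.1682]
204 279 285 [ 0.5378 -0.1882  0.1681]
207 276 288 [ 0.5412 -0.1879  0.165 ]
210 275 289 [ 0.5421 -0.1878  0.1695]
213 275 289 [ 0.5418 -0.1876  0.177 ]
216 274 289 [ 0.5421 -0.1882  0.1826]
219 274 289 [ 0.542  -0.1882  0.189 ]
222 274 290 [ 0.542  -0.1879  0.1945]
225 274 290 [ 0.5419 -0.1879  0.2002]
228 274 290 [ 0.5419 -0.1879  0.2056]
231 273 290 [ 0.5407 -0.1883  0.2132]
gold 185 281 289 [[0.5344, -0.1897], [0.5338, -0.1818]]
gold 187 281 289 [[0.5362, -0.1895], [0.5356, -0.1816]]
gold 189 281 289 [[0.538, -0.1894], [0.5375, -0.1815]]
gold 191 278 292 [[0.54, -0.1919], [0.5391, -0.1787]]
gold 193 278 292 [[0.5419, -0.1918], [0.5409, -0.1786]]
gold 195 278 292 [[0.5437, -0.1917], [0.5427, -0.1784]]
gold 197 278 292 [[0.5456, -0.1915], [0.5446, -0.1782]]
gold 199 285 292 [[0.547, -0.1852], [0.5464, -0.1781]]
gold 201 286 292 [[0.5488, -0.1842], [0.5483, -0.1779]]
gold 203 286 289 [[0.5506, -0.184], [0.5504, -0.1804]]
gold 205 288 289 [[0.5524, -0.1821], [0.5522, -0.1803]]
```

The shaft in the wrist crop is about 3 mm to the −y side of the hole, and the scene view gives 3.7 mm. I'll shift +3.2 mm in y and start the nose in.

Call:
{"fn": "play_rows", "kwargs": {
  "targets": [
    [[0,0,0,0.0107,0,-0.001,1],[0,0,0,0.0107,0,-0.001,1],[0,0,0,0.0107,0.04,-0.001,1],[0,0,0,0.0107,0.07,-0.001,1],[0,0,0,0.0107,0.08,-0.001,1],[0,0,0,0.0107,0.09,-0.001,1],[0,0,0,0.0107,0.095,-0.001,1],[0,0,0,0.0107,0.095,-0.001,1]]
  ]
}}

```text
clock: 7.55
ee_pos: [0.5457, -0.1846, 0.2311]
tool_rot: [0.482, -0.481, -0.518, 0.518]
contact_force: [-0.0, -0.2, -2.0]
finger_gap: 0.0128
```

```bash
python3 - <<'E'
from h import *
w=shot('wrist','w4');s=shot('scene','s4');st=monitor.get_state();print(st['ee_pos'],st['contact_force'])
hsv=cv2.cvtColor(w['img'],cv2.COLOR_RGB2HSV)
P=cloud(w);z=P[...,2]
m=(z>.128)&(z<.26);m[:,:265]=0;m[:,300:]=0;m[232:]=0
for v in range(198,232,4):
    u=np.nonzero(m[v])[0]
    if len(u):print(v,u.min(),u.max(),P[v,u].mean(0).round(4))
h=(z<.117);h[:195]=0;h[240:]=0;h[:,:270]=0;h[:,300:]=0
for v in range(190,225,2):
    u=np.nonzero(h[v])[0]
    if len(u):print('hole',v,u.min(),u.max(),onz(w,np.array([u.min()-.5,u.max()+.5]),np.array([v,v]),.125)[:,:2].round(4).tolist())
E
```

```text
[ 0.54589057 -0.18460996  0.23140253] [ 0.45075209 -0.34236746 -1.39825009]
198 279 285 [ 0.5345 -0.1851  0.1322]
202 279 285 [ 0.5357 -0.185   0.1387]
206 277 287 [ 0.5398 -0.1847  0.1356]
210 275 289 [ 0.5415 -0.1846  0.1403]
214 275 289 [ 0.5413 -0.1846  0.1495]
218 274 289 [ 0.5415 -0.185   0.1575]
222 274 290 [ 0.5415 -0.1846  0.165 ]
226 274 290 [ 0.5415 -0.1846  0.1724]
230 273 290 [ 0.5416 -0.185   0.179 ]
hole 196 277 286 [[0.5354, -0.1894], [0.5348, -0.1815]]
hole 198 277 286 [[0.537, -0.1892], [0.5364, -0.1814]]
hole 200 277 286 [[0.5387, -0.1891], [0.5381, -0.1812]]
hole 202 273 289 [[0.5406, -0.1922], [0.5396, -0.1787]]
hole 204 273 289 [[0.5422, -0.1921], [0.5412, -0.1786]]
hole 206 273 289 [[0.5439, -0.192], [0.5429, -0.1784]]
hole 208 273 274 [[0.5456, -0.1919], [0.5455, -0.1903]]
hole 210 273 274 [[0.5473, -0.1918], [0.5472, -0.1902]]
hole 212 273 274 [[0.549, -0.1917], [0.5489, -0.1901]]
hole 214 273 274 [[0.5507, -0.1916], [0.5506, -0.1899]]
```

Call:
{"fn": "play_rows", "kwargs": {
  "targets": [
    [[0,0,0,-0.001,0.007,0,1],[0,0,0,-0.001,0.014,0,1],[0,0,0,-0.001,0.021,0,1],[0,0,0,-0.001,0.028,0,1],[0,0,0,-0.001,0.035,0,1],[0,0,0,-0.001,0.035,0,1]]
  ]
}}

```text
clock: 8.25
ee_pos: [0.5456, -0.1848, 0.2203]
tool_rot: [0.482, -0.481, -0.518, 0.518]
contact_force: [-0.1, 0.2, -2.3]
finger_gap: 0.0132
```

Call:
{"fn": "play_rows", "kwargs": {
  "targets": [
    [[0,0,0,0,0.014,0,1],[0,0,0,0,0.028,0,1],[0,0,0,0,0.042,0,1],[0,0,0,0,0.056,0,1],[0,0,0,0,0.07,0,1],[0,0,0,0,0.085,0,1],[0,0,0,0,0.1,0,1],[0,0,0,0,0.115,0,1],[0,0,0,0,0.133,0,1],[0,0,0,0,0.133,0,1]]
  ]
}}

```text
clock: 9.25
ee_pos: [0.5453, -0.1846, 0.1799]
tool_rot: [0.482, -0.481, -0.518, 0.518]
contact_force: [-0.6, -0.0, -1.6]
finger_gap: 0.0134
```

Call:
{"fn": "play_rows", "kwargs": {
  "targets": [
    [[0,-0.08,0,0,0,0,1],[0,-0.16,0,0,0,0,1],[0,-0.183,0,0,0,0,1],[0,-0.183,0,0,0.015,0,1],[0,-0.183,0,0,0.03,0,1],[0,-0.183,0,0,0.04,0,1],[0,-0.183,0,0,0.045,0,1],[0,-0.183,0,0,0.045,0,1],[0,-0.183,0,0,0.045,0,1]]
  ]
}}

```text
clock: 10.15
ee_pos: [0.5458, -0.1848, 0.1673]
tool_rot: [-0.43, 0.43, 0.562, -0.562]
contact_force: [0.7, 0.6, -1.5]
finger_gap: 0.0132
```

Call:
{"fn": "play_rows", "kwargs": {
  "targets": [
    [[0,0,0,0,0.003,0,1],[0,0,0,0,0.006,0,1],[0,0,0,0,0.009,0,1],[0,0,0,0,0.011,0,1],[0,0,0,0,0.011,0,1],[0,0,0,0,0.011,0,1]]
  ]
}}

```text
clock: 10.75
ee_pos: [0.5458, -0.1849, 0.164]
tool_rot: [-0.43, 0.43, 0.562, -0.562]
contact_force: [-0.6, -0.1, -1.8]
finger_gap: 0.0132
```

Call:
{"fn": "play_rows", "kwargs": {
  "targets": [
    [[0,0,0,0,0.002,0,1],[0,0,0,0,0.004,0,1],[0,0,0,0,0.006,0,1],[0,0,0,0,0.008,0,1],[0,0,0,0,0.01,0,1],[0,0,0,0,0.01,0,1],[0,0,0,0,0.01,0,1]]
  ]
}}

```text
clock: 11.45
ee_pos: [0.5459, -0.1849, 0.1612]
tool_rot: [-0.43, 0.43, 0.562, -0.561]
contact_force: [-0.3, -0.4, 3.4]
finger_gap: 0.0135
```

Contact with the hub: about 5 N net, roughly 2 mm pressed. Now I'll feel for the slot by turning CCW in small steps.

Call:
{"fn": "play_rows", "kwargs": {
  "targets": [
    [[0,-0.025,0,0,0.002,0,1],[0,-0.05,0,0,0.002,0,1],[0,-0.075,0,0,0.002,0,1],[0,-0.075,0,0,0.002,0,1],[0,-0.075,0,0,0.002,0,1]]
  ]
}}

```text
clock: 11.95
ee_pos: [0.546, -0.1849, 0.1605]
tool_rot: [-0.407, 0.408, 0.578, -0.578]
contact_force: [0.2, 0.5, 4.2]
finger_gap: 0.0128
```

Call:
{"fn": "play_rows", "kwargs": {
  "targets": [
    [[0,-0.025,0,0,0,0,1],[0,-0.05,0,0,0,0,1],[0,-0.075,0,0,0,0,1],[0,-0.075,0,0,0,0,1],[0,-0.075,0,0,0,0,1]]
  ]
}}

```text
clock: 12.45
ee_pos: [0.5459, -0.1849, 0.1605]
tool_rot: [-0.384, 0.384, 0.594, -0.593]
contact_force: [0.6, -0.5, 4.9]
finger_gap: 0.0134
```

Call:
{"fn": "play_rows", "kwargs": {
  "targets": [
    [[0,-0.025,0,0,0,0,1],[0,-0.05,0,0,0,0,1],[0,-0.075,0,0,0,0,1],[0,-0.075,0,0,0,0,1],[0,-0.075,0,0,0,0,1]]
  ]
}}

```text
clock: 12.95
ee_pos: [0.5457, -0.1848, 0.1604]
tool_rot: [-0.361, 0.361, 0.608, -0.608]
contact_force: [0.9, 0.1, 5.4]
finger_gap: 0.0132
```

Call:
{"fn": "play_rows", "kwargs": {
  "targets": [
    [[0,-0.025,0,0,0,0,1],[0,-0.05,0,0,0,0,1],[0,-0.075,0,0,0,0,1],[0,-0.075,0,0,0,0,1],[0,-0.075,0,0,0,0,1]]
  ]
}}

```text
clock: 13.45
ee_pos: [0.5457, -0.1848, 0.1604]
tool_rot: [-0.337, 0.337, 0.622, -0.622]
contact_force: [0.5, 0.6, 4.3]
finger_gap: 0.0135
```

Call:
{"fn": "play_rows", "kwargs": {
  "targets": [
    [[0,-0.025,0,0,0,0,1],[0,-0.05,0,0,0,0,1],[0,-0.075,0,0,0,0,1],[0,-0.075,0,0,0,0,1],[0,-0.075,0,0,0,0,1]]
  ]
}}

```text
clock: 13.95
ee_pos: [0.5457, -0.1848, 0.1604]
tool_rot: [-0.312, 0.312, 0.635, -0.635]
contact_force: [-1.1, 0.1, 3.8]
finger_gap: 0.0133
```

Call:
{"fn": "play_rows", "kwargs": {
  "targets": [
    [[0,-0.025,0,0,0,0,1],[0,-0.05,0,0,0,0,1],[0,-0.075,0,0,0,0,1],[0,-0.075,0,0,0,0,1],[0,-0.075,0,0,0,0,1]]
  ]
}}

```text
clock: 14.45
ee_pos: [0.5457, -0.1848, 0.1604]
tool_rot: [-0.287, 0.287, 0.646, -0.646]
contact_force: [-0.8, 0.0, 4.4]
finger_gap: 0.0133
```

Call:
{"fn": "play_rows", "kwargs": {
  "targets": [
    [[0,-0.025,0,0,0,0,1],[0,-0.05,0,0,0,0,1],[0,-0.075,0,0,0,0,1],[0,-0.075,0,0,0,0,1],[0,-0.075,0,0,0,0,1]]
  ]
}}

```text
clock: 14.95
ee_pos: [0.5457, -0.1848, 0.1604]
tool_rot: [-0.261, 0.261, 0.657, -0.657]
contact_force: [-0.5, 0.1, 4.2]
finger_gap: 0.0132
```

Call:
{"fn": "play_rows", "kwargs": {
  "targets": [
    [[0,-0.025,0,0,0,0,1],[0,-0.05,0,0,0,0,1],[0,-0.075,0,0,0,0,1],[0,-0.075,0,0,0,0,1],[0,-0.075,0,0,0,0,1]]
  ]
}}

```text
clock: 15.45
ee_pos: [0.5456, -0.1846, 0.1603]
tool_rot: [-0.235, 0.235, 0.667, -0.667]
contact_force: [-1.9, 0.1, 4.2]
finger_gap: 0.0133
```

Call:
{"fn": "play_rows", "kwargs": {
  "targets": [
    [[0,-0.025,0,0,0,0,1],[0,-0.05,0,0,0,0,1],[0,-0.075,0,0,0,0,1],[0,-0.075,0,0,0,0,1],[0,-0.075,0,0,0,0,1]]
  ]
}}

```text
clock: 15.95
ee_pos: [0.5455, -0.1852, 0.1599]
tool_rot: [0.209, -0.209, -0.675, 0.676]
contact_force: [-0.1, 0.4, -2.2]
finger_gap: 0.0132
```

The force dropped from +4.2 N to −2.2 N, which is the spindle's free weight. The key has dropped in at about 51° of turn, inside the stated range. I'll stop turning and lower slowly.

Call:
{"fn": "play_rows", "kwargs": {
  "targets": [
    [[0,0,0,0,0.005,0,1],[0,0,0,0,0.01,0,1],[0,0,0,0,0.015,0,1],[0,0,0,0,0.02,0,1],[0,0,0,0,0.02,0,1]]
  ]
}}

```text
clock: 16.45
ee_pos: [0.5456, -0.1848, 0.1541]
tool_rot: [0.209, -0.209, -0.676, 0.676]
contact_force: [-0.0, -0.1, -2.0]
finger_gap: 0.0133
```

```bash
python3 - <<'E'
from h import *
s=monitor.get_state();print(s['ee_pos'],s['contact_force'],s['ft_torque'],s['joints'])
E
```

```text
[ 0.54560694 -0.18476522  0.15408132] [-0.01597954 -0.05026062 -1.98510015] [-0.02215534  0.00746235 -0.0085866 ] [ 0.1277519   0.4121207   0.1152569   1.88285314 -0.06129644  0.85048558
  2.81614328]
```

Call:
{"fn": "play_rows", "kwargs": {
  "targets": [
    [[0,0,0,0,0.005,0,1],[0,0,0,0,0.01,0,1],[0,0,0,0,0.015,0,1],[0,0,0,0,0.02,0,1],[0,0,0,0,0.025,0,1],[0,0,0,0,0.025,0,1]]
  ]
}}

```text
clock: 17.05
ee_pos: [0.5456, -0.1848, 0.1466]
tool_rot: [0.209, -0.209, -0.676, 0.676]
contact_force: [-1.0, -0.5, -2.0]
finger_gap: 0.0133
```

Call:
{"fn": "play_rows", "kwargs": {
  "targets": [
    [[0,0,0,0,0.002,0,1],[0,0,0,0,0.004,0,1],[0,0,0,0,0.006,0,1],[0,0,0,0,0.007,0,1],[0,0,0,0,0.007,0,1],[0,0,0,0,0.007,0,1]]
  ]
}}

```text
clock: 17.65
ee_pos: [0.5458, -0.1848, 0.1448]
tool_rot: [-0.209, 0.209, 0.676, -0.676]
contact_force: [-0.6, 0.6, -2.2]
finger_gap: 0.0131
```

Call:
{"fn": "play_rows", "kwargs": {
  "targets": [
    [[0,0,0,0,0.001,0,1],[0,0,0,0,0.002,0,1],[0,0,0,0,0.003,0,1],[0,0,0,0,0.003,0,1],[0,0,0,0,0.003,0,1]]
  ]
}}

```text
clock: 18.15
ee_pos: [0.5458, -0.1848, 0.1439]
tool_rot: [-0.209, 0.209, 0.676, -0.676]
contact_force: [-0.1, 0.1, -1.8]
finger_gap: 0.0133
```

Call:
{"fn": "play_rows", "kwargs": {
  "targets": [
    [[0,0,0,0,0.001,0,1],[0,0,0,0,0.002,0,1],[0,0,0,0,0.003,0,1],[0,0,0,0,0.003,0,1],[0,0,0,0,0.003,0,1]]
  ]
}}

```text
clock: 18.65
ee_pos: [0.5458, -0.1849, 0.1437]
tool_rot: [-0.209, 0.209, 0.676, -0.675]
contact_force: [-3.3, 1.0, 5.8]
finger_gap: 0.0127
```

The flange has touched the ear at TCP z = 0.1437 m, as predicted (0.1433 m), with about 8 N. I'll release and rise.

Call:
{"fn": "play_rows", "kwargs": {
  "targets": [
    [[0,0,0,0,-0.001,0,0.6],[0,0,0,0,-0.001,0,0.4],[0,0,0,0,-0.001,0,0.3],[0,0,0,0,-0.001,0,0.2],[0,0,0,0,-0.001,0,0.2],[0,0,0,0,-0.001,0,0.2],[0,0,0,0,-0.03,0,0.2],[0,0,0,0,-0.1,0,0.2],[0,0,0,0,-0.2,0,0.2],[0,0,0,0,-0.3,0,0.2],[0,0,0,0,-0.4,0,0.2],[0,0,0,0,-0.4,0,0.2]]
  ]
}}

```text
clock: 19.85
ee_pos: [0.5482, -0.1857, 0.2683]
tool_rot: [-0.206, 0.212, 0.676, -0.675]
contact_force: [0.9, -0.0, -0.4]
finger_gap: 0.0684
```

```bash
python3 - <<'E'
from h import *
w=shot('wrist','w5');s=shot('scene','s5');st=monitor.get_state();print(st['ee_pos'],st['contact_force'],st['finger_gap'])
for n,c in(('w',w),('s',s)):
    P=cloud(c);hsv=cv2.cvtColor(c['img'],cv2.COLOR_RGB2HSV)
    m=(cv2.inRange(hsv,(4,150,90),(16,255,255))>0)&(np.hypot(P[...,0]-.546,P[...,1]+.185)<.04)
    z=P[m][:,2];zt=np.percentile(z,97);v,u=np.nonzero(m&(P[...,2]>zt-.006));q=onz(c,u,v,.17)
    print(n,m.sum(),'top z',zt,[np.round(x,1) for x in cv2.minAreaRect((q[:,:2]*1000).astype(np.float32))])
a=cv2.resize(s['img'][125:215,195:275],(533,600),interpolation=cv2.INTER_CUBIC)
b=cv2.resize(w['img'],(266,200))
b=np.vstack([b,np.zeros((400,266,3),np.uint8)])
cv2.imwrite('pics/v5.png',np.hstack([a,b])[:,:,::-1])
E
```

```text
[ 0.54608341 -0.18497046  0.2641303 ] [ 0.10217914  0.06332802 -0.62139392] 0.06795842278320832
w 788 top z 0.17067767483540136 [array([ 545.5, -186.5]), array([29.6, 13.3]), np.float64(56.4)]
s 94 top z 0.17321498085459658 [array([ 547.3, -183.9]), array([29.7, 12.4]), np.float64(55.9)]
```

View pics/v5.png

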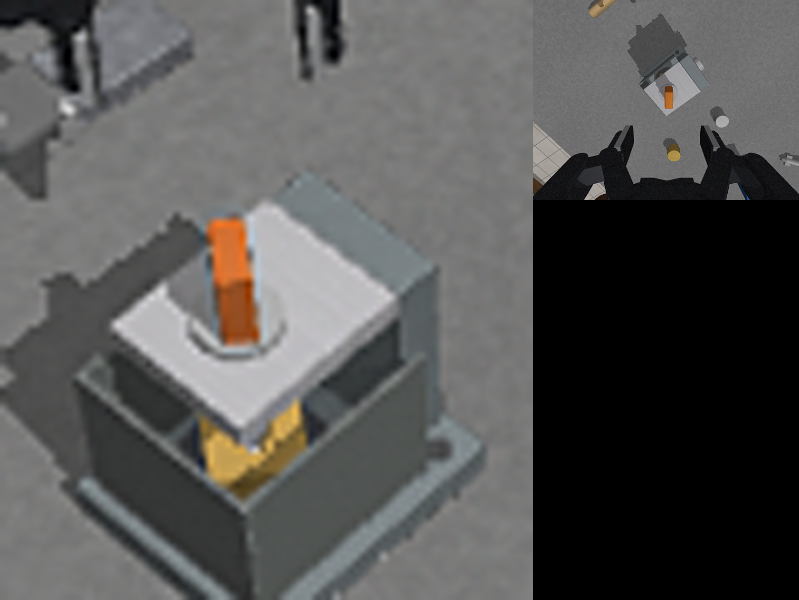

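```bash
python3 -c "
from h import *
ctrl.job_done()"
```

```text
the job is handed in; nothing more can be done
```

The smaller orange-handled spindle is fully home in the bracket, let go, and I handed the job in at about 20 s of the 72 s allowed. The hand-in gives no verdict, so the result rests on my own checks.

- **Threading:** I took the spindle from the blue rack and lowered it through the ear with no contact force.
- **Finding the slot:** I pressed the hub about 2–3 mm at 5–7 N and turned counter-clockwise in small steps. The key dropped in at about 51° (0.9 rad), when the force fell back to the spindle's own weight, and I stopped turning.
- **Seating:** I lowered the spindle until the flange met the ear with about 8 N.

**Last checks:**
- The handle's top is at 0.171 m, against 0.170 m expected when home, and the flange looks flat on the ear in the scene picture.
- The wrist camera puts the handle centre 1–2 mm to one side of the hole (−y) and the scene camera about 1 mm to the other (+y). That disagreement is within the camera calibration.
- The gripper is about 0.12 m above its seating position, touching nothing.
- I never went near the bystanders. I did not measure their positions again at the end.
- The last joint ended its turn at 2.82 rad of its 2.96 limit. That left about 8° more turn.

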